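Shut a sterilising container and snap its over-centre latches

ROBOT

A 7-joint arm with a two-finger parallel gripper is mounted at the origin on a cart in front of the work surface, level with it; the furniture and walls round the work are solid. World frame = base frame: x ahead of the robot, y to its left, z up, the work surface at z = 0. Lengths are in m, angles in degrees, forces in N, time in s.
With the tool pointing down it reaches from about 0.35 to 0.9 m from the base axis. Payload 8.1 kg.
Tool frame: the origin (TCP) lies between the finger pads; the fingertips stand 14 mm ahead of it and the grasp point (between the pads) lies 5 mm behind it; z points along the fingers, y is the line along which they close (so a half turn about z gives the same grasp; the last joint's range is limited). The gripper opens to 92 mm and grips with 3 to 60 N. Pads are 19 mm wide; open, the fingers measure 130 mm over their backs; the gripper's body (75 mm by 190 mm) begins 47 mm behind the grasp point.
Start: joints at [-80.363, 24.895, 1.432, 90.138, -0.665, 64.973, -4.303], TCP at [0.167, 0.602, 0.241] pointing down, gripper open.
Joint ranges: [-149.89, 149.89], [-25.12, 119.58], [-72.63, 75.52], [4.76, 147.25], [-75.54, 255.54], [6.69, 114.76], [-157.13, 157.13]. Speed limits (degrees/s): [127.2, 127.2, 172.46, 172.46, 180, 180, 180].

INTERFACE

Orientations are given as a 3x3 rotation matrix whose columns are the frame's x, y, z axes.
In Python, from bench import get_obs, camera, camera_model, job_done gives the robot as it stands.
- The arm moves only by the tool arm_command, never from a script. Its argument "increments" is a list that holds one entry, the list of rows, each a list of 5 numbers: the shift along the world's x, y, z in units of 120 mm (1.0 is 120 mm), then the turn about the world's z in units of pi rad (1.0 is pi rad), then the opening, from -1 (shut) to 1 (fully open). In form: [[[dx, dy, dz, turn, hand], ...]]. A call has 1 to 5 rows; each row is the pose to reach, as a shift and turn from the pose commanded when the call began, turning the shorter way round; what a row does not reach only later rows make up. A row lasts 1/8 s, in which the tool goes at most 62.5 mm and 10.7 degrees, less where a joint would pass 70% of its speed; a pose out of reach is approached as far as the arm can. A call with a number of a shift or a turn outside -1 to 1 is refused whole. A call with a gripper value outside its range is refused whole. The fingers move at their own pace and stop on an object; the grip force is fixed at half the most. Time passes only in rows, so rows that repeat a pose let the fingers close. It gives the time, the measured TCP pose, the force, the opening and the grip force at its end, in the units of the state.
- get_obs(): the state, without advancing time (a new reading comes with each control period).
- camera(name): name is "scene" or "top" or "wrist"; returns (picture, depth): 480x640x3 uint8, blue, green, red; 480x640 float32, m along the optical axis (not along the pixel's ray), 0 where there is no reading.
- camera_model(name): a dict with "vertical_fov" (degrees; the focal length in pixels is half the picture's height over the tangent of half this angle, whatever the lens; pixels are square), "cx", "cy" (the principal point, pixels), "rvec" (rotation vector, rad) and "tvec" (3), from world to camera coordinates, as OpenCV has them. Camera axes: x right, y down, z forward; pixel columns grow to the right and rows downward; lengths in m; the calibration is good to about 2 mm. A picture is of the moment at which its call begins: read the wrist's pose just before it. camera_model takes no time and is no camera call; for the wrist camera it gives the pose at the moment of the call.
- job_done(): hands the job in; it is judged then, once.
The state is a dict: "t": time; "joint_pos": joint angles; "qvel": joint speeds; "joint_efforts": joint torques, N m; "position": TCP position; "eef_rot": TCP orientation; "wrist_force": force on the tool from outside, world axes, zero at the start; "moment": the same for the moment, N m; "grip_width": finger opening in m; "grip_force": force on a finger pad.
Only numpy, scipy, OpenCV 4.12 (cv2) and the standard library are available. Lean on these libraries where they do the work, as an engineer would, in place of code of your own. Each camera call takes 0.05 s, during which the arm holds its last target. There are 200 camera calls.

TASK

Close the open sterilising container so that it can go into the autoclave: press its lid down until it is fully shut, and then push each of the two latch levers on its front down and in, past its dead point, so that its wire loop is drawn tight over the keeper on the lid and the lever snaps flat against the front. Only push with the fingers; do not lift, tip or shove the container along the worktop, and leave the other things where they lie.

Things in the scene. Friction and masses are not known exactly. Their poses are not given: they have to be found in the camera images.
- container: sterilising container of bare aluminium, loose on four rubber feet, 150 mm deep (x), 190 mm wide (y), rim at 94 mm, top of the shut lid at 110 mm, about 3 kg. Origin: centre of its underside. +x runs from its front (two latches, towards the robot) to its back (lid hinge), +y to its left end as the robot sees it, z up.
- lid (a joint): the container's lid, rad: 0 = fully shut, grows as the front edge rises. Hinge axis along container y at container x = +78 mm, z = 94 mm; the lid reaches 156 mm forward of it; its front top edge stands 12 mm above the hinge when shut. The hinge is stiff: the lid stays where it is left and must be pushed right down (about 3 N at the front edge).
- lid_edge (a point): point on the top face of the lid, 13 mm behind the middle of its front edge, half-way between the latches: a place to press the lid. Moves with the lid.
- latch_l (a joint): left latch lever, rad: 0 = raised, pointing out from the front (container -x) and 55 degrees above level; 0.96 = straight out, level; 2.53 = end stop, hanging flat along the front, locked. Starts near 0 and stays put until the loop pulls tight at about 0.8, then springs back if let go before the dead point (about 1.8, 47 degrees below level); past it, it snaps to 2.53. Takes about 5 N at its tip.
- latch_r (a joint): right latch lever, rad: 0 = raised, pointing out from the front (container -x) and 55 degrees above level; 0.96 = straight out, level; 2.53 = end stop, hanging flat along the front, locked. Behaves like the left one: dead point at about 1.8.
- pivot_l (a point): left lever's pivot, on its axis (along the container's y), 14 mm before the front face, 72 mm above the worktop, at container y = +55 mm. The lever is a bare steel plate 26 mm wide; it reaches 53 mm from here and its pushed face lies 6 mm off the pivot axis.
- pivot_r (a point): right lever's pivot: the same at container y = -55 mm.
- lever_l_tip (a point): left lever: middle of the rounded bead (6 mm thick) at its free end, on the face that is pushed (the upper face while it stands out), 50 mm from the pivot. Moves with the lever.
- lever_r_tip (a point): right lever: the same point.
- hook_l (a point): left latch's wire loop: middle of its upper bar (4 mm thick, 30 mm long, along container y). The loop is 39 mm long, pinned to the lever 15 mm from its pivot, and stands up behind the raised lever (bar about 118 mm above the worktop, 18 mm before the front face). It swings in over the keeper by itself as the lever comes down, if the lid is shut.
- hook_r (a point): right latch's wire loop: the same point.
- keeper_l (a point): left keeper, a small upturned steel lip on the front of the lid (24 mm wide, sticks out 11 mm): where the loop's bar lies when it is hooked. Moves with the lid; 100 mm above the worktop when the lid is shut.
- keeper_r (a point): right keeper: the same point.
- pouch: bystander: green sealed pouch 165 x 96 mm lying flat left of the container; origin at the centre of its underside.
- tub: bystander: round yellow tub with a lid, 89 mm across, 52 mm high; origin at the centre of its underside.
- stapler: bystander: black pocket stapler 105 x 26 x 31 mm; origin at the centre of its underside.
- pen: bystander: blue ball pen 139 mm long lying near the front edge of the worktop; origin at the centre of its underside.
- loupe: bystander: black head loupe, 109 x 237 x 68 mm; origin at the centre of its underside.
- lamp_head (a point): fixed obstacle: lowest point under the head of the magnifier lamp, 0.39 m above the worktop, left of the container. The head spans about 85 mm from here to every side and 0.2 m upward; its two thin arms run from there to the right and back, over 0.54 m up. Keep the arm and wrist clear of it.

How it is judged (in metres and radians):
On the way:
1. the lid is fully shut (below 0.012 rad) while both levers are still up (below 0.9 rad) (value of joint lid below 0.012 rad and value of joint each of latch_l, latch_r below 0.9 rad), for 0.2 s.
At the end, for the whole second after the job is handed in: the lid is fully shut (within 0.012 rad), both levers lie flat against the front (beyond 2.4 rad), the bar of each wire loop lies hooked on its keeper (within 5 mm), and the container is at rest (value of joint lid below 0.012 rad and value of joint each of latch_l, latch_r above 2.4 rad and distance between hook_l and keeper_l below 0.005 m and distance between hook_r and keeper_r below 0.005 m and linear speed of container below 0.02 m/s); the robot touches nothing.
It fails at once if the container is lifted or tipped (underside over 12 mm up, or tilted over 0.12 rad) (height (world z) of container above 0.012 m or angle between container's own z axis and vertical above 0.12 rad).
It fails at once if the container is shoved over 30 mm along the worktop (distance of container from where it was at the start of the episode above 0.03 m).
It fails at once if another thing on the worktop is moved over 30 mm (distance of any of pouch, tub, stapler, pen, loupe from where it was at the start of the episode above 0.03 m).
It also fails if it takes over 64 s, if anything falls off the work surface, if the arm or the gripper's body presses on something with over 40 N, if the wrist force passes 120 N, or if a joint passes its speed limit or range.

## Working session

There is one attempt and no reset: what is moved stays moved. The work goes in short steps, Python scripts to look and compute and a tool call to move; the robot and the scene stay as the last step left them, time stands still between calls to the robot, and variables do not carry over. Pictures are saved under pics/ and viewed, at most 10 in all, crops included, and the job is handed in when it is done.

Besides the shell and the picture viewer there is one more tool, called after "Emit:" as name([rows], argument=value, ...), one row to a line, values as JSON. arm_command: Moves the arm, as the interface text tells. Shifts and turns lie within -1 to 1; 1 stands for 120 mm of shift or pi rad of turn. Its arguments: {"type":"object","properties":{"increments":{"type":"array","items":{"type":"array","items":{"type":"array","items":{"type":"number","minimum":-1,"maximum":1}}}}},"required":["increments"]}

```bash
mkdir -p pics; ls
cat > h.py <<'E'
import numpy as np, cv2
from bench import get_obs, camera, camera_model, job_done
def cam(n):
    m=camera_model(n); p,d=camera(n)
    return m,p,d
def KRt(m,h=480):
    f=h/2/np.tan(np.radians(m["vertical_fov"])/2)
    K=np.array([[f,0,m["cx"]],[0,f,m["cy"]],[0,0,1]])
    return K,cv2.Rodrigues(np.array(m["rvec"],float))[0],np.array(m["tvec"],float).ravel()
def cloud(m,d):
    K,R,t=KRt(m); v,u=np.mgrid[:480,:640]
    P=np.stack([(u-K[0,2])/K[0,0]*d,(v-K[1,2])/K[1,1]*d,d],-1)
    return (P-t)@R
def proj(m,X):
    K,R,t=KRt(m); q=(np.atleast_2d(X)@R.T+t)@K.T
    return q[:,:2]/q[:,2:]
def ray(m,u,v):
    K,R,t=KRt(m)
    return -R.T@t, R.T@np.linalg.solve(K,[u,v,1.])
E
python3 - <<'E'
from h import *
for n in("scene","top"):
    m,p,d=cam(n); cv2.imwrite(f"pics/{n}0.png",p); np.savez(f"{n}0.npz",p=p,d=d,X=cloud(m,d)); print(n,ray(m,320,240),(d>0).mean(),m)
o=get_obs(); print(o["t"],o["position"],o["eef_rot"])
E
```

```text
pics
scene (array([ 0.03709262, -0.60184909,  1.23406903]), array([ 0.40869309,  0.53840728, -0.73696711])) 0.9961360677083333 {'vertical_fov': 44.18880203157229, 'cx': 317.53071288452594, 'cy': 237.6708757122171, 'rvec': array([ 2.29898569, -0.74896821,  0.30494429]), 'tvec': array([-0.39711399,  0.4951393 ,  1.21805669])}
top (array([0.43958979, 0.17922022, 1.54888405]), array([ 0.09617083, -0.0430398 , -0.99444322])) 0.9958756510416666 {'vertical_fov': 45.64159997808581, 'cx': 321.40273152304854, 'cy': 237.98219936926515, 'rvec': array([ 2.21309681, -2.17074544,  0.16013808]), 'tvec': array([0.09822034, 0.59428619, 1.50385423])}
0.1 [0.1671388  0.60177923 0.24003126] [[-9.63526027e-01  2.67614516e-01 -2.57796616e-04]
 [ 2.67614610e-01  9.63525015e-01 -1.40192635e-03]
 [-1.26782354e-04 -1.41978267e-03 -9.99998984e-01]]
```

View pics/scene0.png

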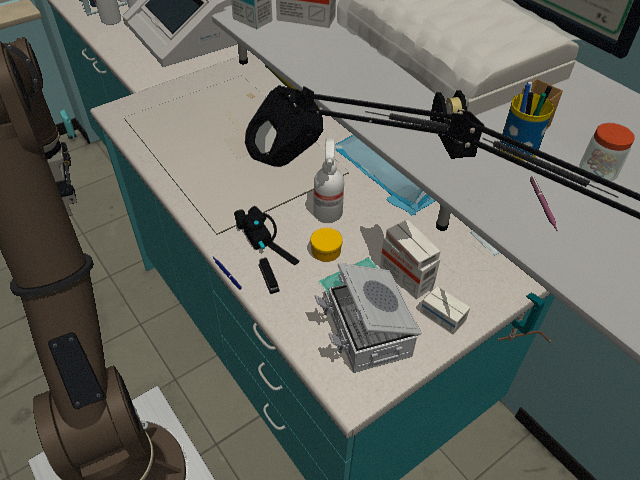

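View pics/top0.png

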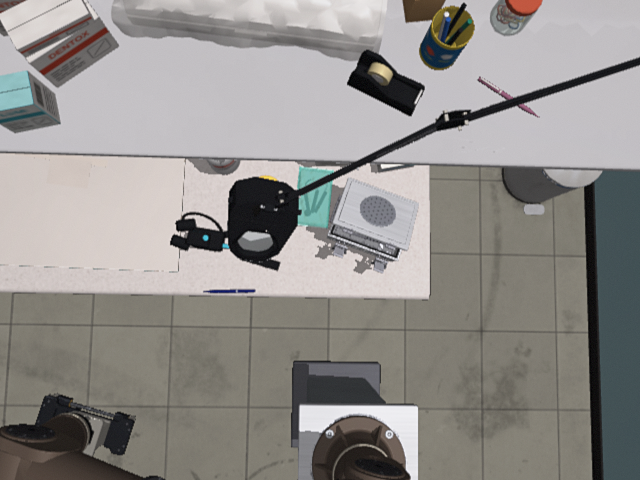

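The scene view shows the container at about (375,330) with its lid open and its levers pointing towards the robot. In the top view it's at about (370,225), slightly yawed, with the levers at about (320,250) and (370,265). The lamp is to its left, at (262,220).

Run:
```python
from h import *
for n,b in (("scene",(300,250,430,375)),("top",(300,165,430,280))):
    z=np.load(n+"0.npz"); p,X=z["p"],z["X"]
    u0,v0,u1,v1=b
    cv2.imwrite(f"pics/{n}c.png",cv2.resize(p[v0:v1,u0:u1],None,fx=4.6,fy=4.6,interpolation=cv2.INTER_CUBIC))
    Q=X[v0:v1,u0:u1].reshape(-1,3)
    for zz in np.arange(0.02,0.24,.02):
        s=Q[(Q[:,2]>zz)&(Q[:,2]<=zz+.02)&(Q[:,0]>.3)&(Q[:,0]<.85)]
        if len(s)>10: print(n,round(zz,2),len(s),s.min(0).round(3),s.max(0).round(3))
    # shelf
    H=X[...,2]; print("shelf", [X[v,u].round(3).tolist() for u,v in (((470,130)),((400,155)),((320,155)))])
    # lid plane ransac
    T=Q[(Q[:,2]>.11)&(Q[:,2]<.25)&(Q[:,0]<.85)]
    rng=np.random.default_rng(0);best=(0,)
    for _ in range(500):
        a=T[rng.choice(len(T),3,False)]; nn=np.cross(a[1]-a[0],a[2]-a[0]); L=np.linalg.norm(nn)
        if L<1e-5: continue
        nn/=L; k=abs((T-a[0])@nn)<.003
        if k.sum()>best[0]: best=(k.sum(),k)
    I=T[best[1]]; c=I.mean(0); nn=np.linalg.svd(I-c,full_matrices=False)[2][2]; nn*=np.sign(nn[2])
    print(n,"plane",best[0],len(T),c.round(4),nn.round(4),"tilt",np.degrees(np.arccos(nn[2])),"az",np.degrees(np.arctan2(nn[1],nn[0])))
    e1=np.array([-nn[1],nn[0],0]);e1/=np.linalg.norm(e1); 
    q=((I-c)@np.stack([e1,np.cross(nn,e1)]).T).astype(np.float32); print(cv2.minAreaRect(q))
```

```text
scene 0.02 765 [ 0.532 -0.135  0.02 ] [0.843 0.266 0.04 ]
scene 0.04 848 [ 0.53  -0.136  0.04 ] [0.84  0.242 0.06 ]
scene 0.06 1196 [ 0.509 -0.136  0.06 ] [0.835 0.123 0.08 ]
scene 0.08 1165 [ 0.508 -0.137  0.08 ] [0.831 0.108 0.1  ]
scene 0.1 785 [ 0.496 -0.14   0.1  ] [0.832 0.087 0.12 ]
scene 0.12 966 [ 0.523 -0.133  0.12 ] [0.827 0.066 0.14 ]
scene 0.14 1131 [ 0.577 -0.12   0.14 ] [0.837 0.075 0.16 ]
scene 0.16 1400 [ 0.548 -0.108  0.16 ] [0.654 0.088 0.18 ]
scene 0.18 23 [ 0.552 -0.097  0.18 ] [0.607 0.054 0.185]
shelf [[0.728, -0.104, 0.628], [0.71, 0.03, 0.493], [0.94, 0.596, 0.007]]
scene plane 2336 4010 [ 0.641  -0.0363  0.1483] [ 0.4491 -0.1647  0.8782] tilt 28.577599961948167 az -20.145624036454723
((0.007032319903373718, 0.0008557140827178955), (0.19074223935604095, 0.15279635787010193), 0.5808798670768738)
top 0.02 168 [ 0.536 -0.131  0.02 ] [0.8   0.165 0.04 ]
top 0.04 190 [ 0.535 -0.102  0.04 ] [0.794 0.093 0.06 ]
top 0.06 239 [ 0.513 -0.083  0.06 ] [0.783 0.094 0.08 ]
top 0.08 506 [ 0.515 -0.113  0.08 ] [0.728 0.096 0.1  ]
top 0.1 684 [ 0.5   -0.136  0.1  ] [0.745 0.096 0.12 ]
top 0.12 896 [ 0.51  -0.127  0.12 ] [0.731 0.071 0.14 ]
top 0.14 1007 [ 0.586 -0.114  0.14 ] [0.691 0.08  0.16 ]
top 0.16 1451 [ 0.553 -0.103  0.16 ] [0.664 0.092 0.18 ]
top 0.18 71 [ 0.557 -0.092  0.18 ] [0.624 0.077 0.185]
shelf [[0.761, -0.153, 0.489], [0.708, -0.017, 0.49], [0.703, 0.136, 0.494]]
top plane 2418 3869 [ 0.6466 -0.0235  0.1481] [ 0.4488 -0.1623  0.8788] tilt 28.507153431575837 az -19.883748136631564
((0.0011574327945709229, -0.00061778724193573), (0.19495485723018646, 0.15433838963508606), 0.34711453318595886)
```

View pics/scenec.png

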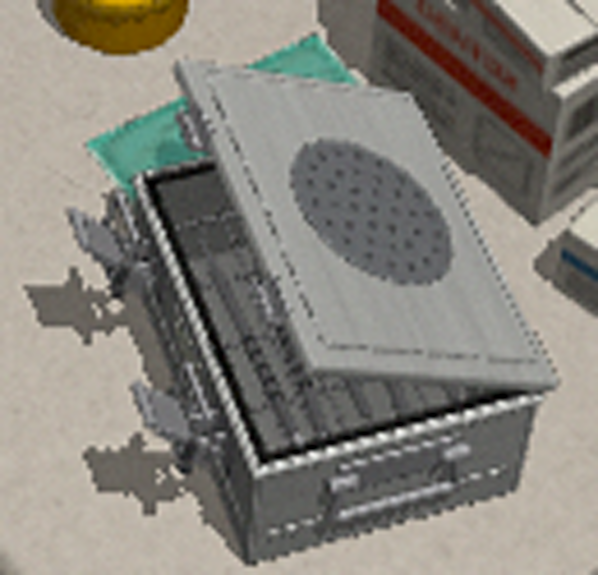

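View pics/topc.png

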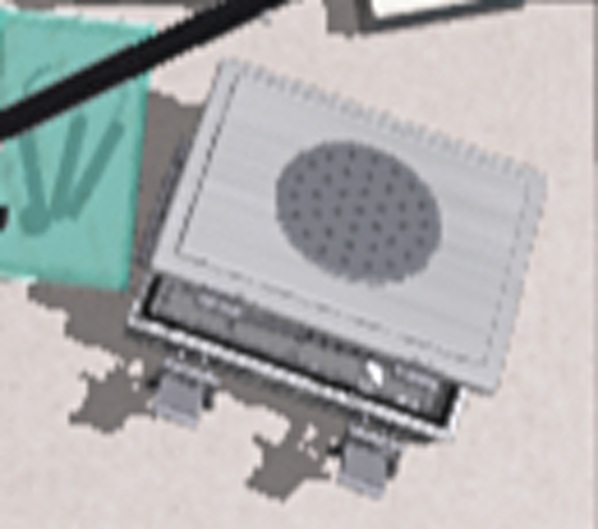

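Run:
```python
from h import *
A=np.concatenate([np.load(n+"0.npz")["X"].reshape(-1,3) for n in("scene","top")])
L=A[(A[:,2]>.36)&(A[:,1]>-.2)&(A[:,1]<.45)&(A[:,0]>.35)&(A[:,0]<.68)]
for zz in np.arange(.36,.75,.04):
    s=L[(L[:,2]>zz)&(L[:,2]<=zz+.04)]
    if len(s)>5: print(round(zz,2),len(s),s.min(0).round(3),s.max(0).round(3))
# container hypotheses, check: front rim points and levers in container frame
y=np.radians(-20); u=np.array([np.cos(y),np.sin(y)]); v=np.array([-u[1],u[0]]); o=np.array([.630,-.018])
for n in("scene","top"):
    X=np.load(n+"0.npz")["X"].reshape(-1,3)
    C=np.c_[(X[:,:2]-o)@u,(X[:,:2]-o)@v,X[:,2]]
    s=C[(abs(C[:,0]+115)<0)|((C[:,0]<-.085)&(C[:,0]>-.16)&(abs(C[:,1])<.1)&(C[:,2]>.05)&(C[:,2]<.14))]
    for k in(1,-1):
        q=s[(s[:,1]*k>0)]; print(n,k,len(q),q.min(0).round(3),q.max(0).round(3),np.median(q,0).round(3)); t=q[q[:,0]<-.11]; print("  tip",np.median(t,0).round(3),np.percentile(t,[5,95],0).round(3).tolist())
    r=C[(abs(C[:,2]-.092)<.006)&(abs(C[:,0])<.1)&(abs(C[:,1])<.12)]; print(n,"rim",np.percentile(r,[2,98],0).round(3).tolist())
    r=C[(abs(C[:,2]-.05)<.03)&(abs(C[:,0])<.1)&(abs(C[:,1])<.12)]; print(n,"body",np.percentile(r,[2,50,98],0).round(3).tolist())
```

```text
0.4 123 [0.502 0.198 0.407] [0.572 0.271 0.44 ]
0.44 2208 [0.5   0.176 0.44 ] [0.607 0.311 0.48 ]
0.48 2307 [0.525 0.165 0.48 ] [0.639 0.306 0.52 ]
0.52 3925 [0.556 0.098 0.52 ] [0.654 0.301 0.56 ]
0.56 2194 [0.571 0.027 0.56 ] [0.68  0.286 0.6  ]
0.6 417 [0.636 0.035 0.6  ] [0.68  0.133 0.616]
scene 1 173 [-0.117  0.032  0.06 ] [-0.085  0.068  0.12 ] [-0.098  0.046  0.098]
  tip [-0.115  0.049  0.114] [[-0.117, 0.037, 0.108], [-0.111, 0.062, 0.117]]
scene -1 192 [-0.117 -0.08   0.063] [-0.085 -0.039  0.123] [-0.096 -0.064  0.098]
  tip [-0.114 -0.06   0.114] [[-0.117, -0.072, 0.109], [-0.111, -0.05, 0.118]]
scene rim [[-0.098, -0.1, 0.087], [0.071, 0.091, 0.098]]
scene body [[-0.086, -0.105, 0.022], [-0.032, -0.071, 0.061], [0.075, 0.091, 0.079]]
top 1 150 [-0.116  0.035  0.069] [-0.085  0.075  0.125] [-0.097  0.055  0.101]
  tip [-0.113  0.056  0.115] [[-0.115, 0.044, 0.112], [-0.111, 0.067, 0.12]]
top -1 143 [-0.115 -0.075  0.076] [-0.085 -0.034  0.122] [-0.097 -0.054  0.1  ]
  tip [-0.113 -0.056  0.115] [[-0.115, -0.066, 0.107], [-0.11, -0.044, 0.118]]
top rim [[-0.097, -0.094, 0.087], [-0.04, 0.098, 0.098]]
top body [[-0.097, -0.091, 0.027], [-0.054, 0.014, 0.061], [0.032, 0.105, 0.078]]
```

Emit:
arm_command([
  [[0.3,-0.3,0,-0.01,-1],[0.6,-0.65,0,-0.02,-1],[0.9,-1,0,-0.025,-1]],
])

```text
t: 0.48
position: [0.2761, 0.4807, 0.2403]
eef_rot: [[-0.939, 0.343, -0.0], [0.343, 0.939, -0.001], [-0.0, -0.001, -1.0]]
wrist_force: [0.9, 0.6, 0.8]
grip_width: 0.0664
grip_force: 0.0
```

Emit:
arm_command([
  [[0.25,-0.35,0,0,-1],[0.5,-0.7,0,0,-1],[0.7,-1,0,0,-1]],
])

```text
t: 0.85
position: [0.3603, 0.3602, 0.2406]
eef_rot: [[-0.939, 0.343, -0.0], [0.343, 0.939, -0.001], [-0.0, -0.0, -1.0]]
wrist_force: [1.1, -0.0, 0.7]
grip_width: 0.0362
grip_force: 0.0
```

Emit:
arm_command([
  [[0.1,-0.35,0,0,-1],[0.15,-0.7,0,0,-1],[0.2,-1,0,0,-1]],
])

```text
t: 1.23
position: [0.3832, 0.2403, 0.2405]
eef_rot: [[-0.939, 0.343, -0.0], [0.343, 0.939, -0.0], [0.0, -0.001, -1.0]]
wrist_force: [0.5, -0.2, 0.7]
grip_width: 0.0063
grip_force: 0.0
```

Emit:
arm_command([
  [[0.1,-0.35,0,0,-1],[0.2,-0.7,0,0,-1],[0.3,-1,0,0,-1]],
])

```text
t: 1.6
position: [0.4192, 0.1205, 0.2407]
eef_rot: [[-0.939, 0.343, -0.0], [0.343, 0.939, -0.0], [0.0, -0.0, -1.0]]
wrist_force: [0.5, -1.3, 1.3]
grip_width: 0.0004
grip_force: 0.0
```

Emit:
arm_command([
  [[0.1,-0.35,0,0,-1],[0.2,-0.7,0,0,-1],[0.4,-1,0,0,-1]],
])

```text
t: 1.98
position: [0.4668, 0.0007, 0.2407]
eef_rot: [[-0.939, 0.343, -0.0], [0.343, 0.939, 0.0], [0.001, 0.0, -1.0]]
wrist_force: [1.3, 1.2, 0.8]
grip_width: 0.0003
grip_force: 0.0
```

Emit:
arm_command([
  [[0.3,0,-0.05,0,-1],[0.65,-0.03,-0.1,0,-1],[1.0,-0.05,-0.15,0,-1],[1.0,-0.05,-0.25,0,-1],[1.0,-0.05,-0.35,0,-1]],
])

```text
t: 2.6
position: [0.5862, -0.0039, 0.1975]
eef_rot: [[-0.939, 0.343, -0.002], [0.343, 0.94, -0.0], [0.002, -0.001, -1.0]]
wrist_force: [-0.8, 0.1, -0.1]
grip_width: 0.0005
grip_force: 0.0
```

Emit:
arm_command([
  [[0,0,-0.1,0,-1],[-0.03,0.02,-0.2,0,-1],[-0.07,0.03,-0.3,0,-1],[-0.09,0.04,-0.4,0,-1]],
])

```text
t: 3.1
position: [0.5758, 0.0014, 0.1501]
eef_rot: [[-0.94, 0.342, -0.0], [0.342, 0.94, 0.0], [0.0, 0.0, -1.0]]
wrist_force: [-1.1, -0.7, 1.5]
grip_width: -0.0001
grip_force: 0.9
```

Emit:
arm_command([
  [[-0.02,0,-0.1,0,-1],[-0.04,0.005,-0.2,0,-1],[-0.05,0.01,-0.25,0,-1],[-0.05,0.01,-0.28,0,-1],[-0.05,0.01,-0.28,0,-1]],
])

```text
t: 3.72
position: [0.5716, 0.0017, 0.1226]
eef_rot: [[-0.939, 0.343, 0.004], [0.343, 0.939, 0.002], [-0.003, 0.004, -1.0]]
wrist_force: [-21.4, 0.9, 65.8]
grip_width: 0.0004
grip_force: 33.2
```

Emit:
arm_command([
  [[0,0,0.05,0,-1],[0,0,0.3,0,-1],[-0.4,0,0.7,0,-1],[-0.85,0,0.8,0,-1],[-1,0,0.8,0,-1]],
])

```text
t: 4.35
position: [0.4481, 0.0019, 0.2138]
eef_rot: [[-0.939, 0.343, 0.001], [0.343, 0.939, 0.001], [-0.0, 0.001, -1.0]]
wrist_force: [0.7, 0.3, -0.1]
grip_width: 0.0005
grip_force: 0.0
```

```bash
cat > st.py <<'E'
from h import *
import sys
y=np.radians(-20); u=np.array([np.cos(y),np.sin(y)]); v=np.array([-u[1],u[0]]); o=np.array([.629,-.020])
for n in("scene","top"):
    m,p,d=cam(n); cv2.imwrite(f"pics/{n}{sys.argv[1]}.png",p); X=cloud(m,d); np.savez(f"{n}{sys.argv[1]}.npz",p=p,d=d,X=X)
    X=X.reshape(-1,3); C=np.c_[(X[:,:2]-o)@u,(X[:,:2]-o)@v,X[:,2]]
    l=C[(C[:,2]>.10)&(C[:,2]<.122)&(abs(C[:,0])<.075)&(abs(C[:,1])<.09)]
    A=np.c_[l[:,:2],np.ones(len(l))]; f=np.linalg.lstsq(A,l[:,2],rcond=None)[0]
    k=abs(A@f-l[:,2])<.003; f=np.linalg.lstsq(A[k],l[k,2],rcond=None)[0]; print(n,"lid slope x,y,z0",len(l),f.round(4))
    e=C[(C[:,2]>.100)&(C[:,2]<.122)&(abs(C[:,0])<.12)&(abs(C[:,1])<.13)]; print(" lid outline",np.percentile(e,[1,99],0).round(3).tolist())
    for k in(1,-1):
        q=C[(C[:,0]<-.085)&(C[:,0]>-.16)&(abs(C[:,1]-k*.055)<.025)&(C[:,2]>.02)&(C[:,2]<.14)]
        t=q[q[:,0]<np.percentile(q[:,0],15)] if len(q) else q
        print(" lever",k,len(q),t.mean(0).round(3) if len(t) else "")
E
python3 st.py 1
```

```text
scene lid slope x,y,z0 3970 [0.0094 0.002  0.1089]
 lid outline [[-0.105, -0.097, 0.101], [0.081, 0.095, 0.116]]
 lever 1 85 [-0.102  0.044  0.097]
 lever -1 187 [-0.113 -0.058  0.113]
top lid slope x,y,z0 3927 [0.0125 0.0058 0.109 ]
 lid outline [[-0.103, -0.091, 0.101], [0.083, 0.1, 0.117]]
 lever 1 149 [-0.112  0.058  0.114]
 lever -1 50 [-0.094 -0.037  0.082]
```

Emit:
arm_command([
  [[0.2,-0.33,0,0,-1],[0.41,-0.33,-0.2,0,-1],[0.41,-0.33,-0.4,0,-1],[0.41,-0.33,-0.54,0,-1],[0.41,-0.33,-0.54,0,-1]],
])

```text
t: 5.08
position: [0.4996, -0.0377, 0.1468]
eef_rot: [[-0.939, 0.343, -0.003], [0.343, 0.939, -0.001], [0.002, -0.002, -1.0]]
wrist_force: [-0.1, 0.6, -0.0]
grip_width: 0.0004
grip_force: 0.0
```

Run:
```python
from h import *
o=get_obs(); print(o["position"],o["wrist_force"])
m,p,d=cam("wrist"); cv2.imwrite("pics/w1.png",p)
```

```text
[ 0.49962337 -0.03768755  0.14682383] [-0.05520659  0.63376687 -0.00634618]
```

View pics/w1.png

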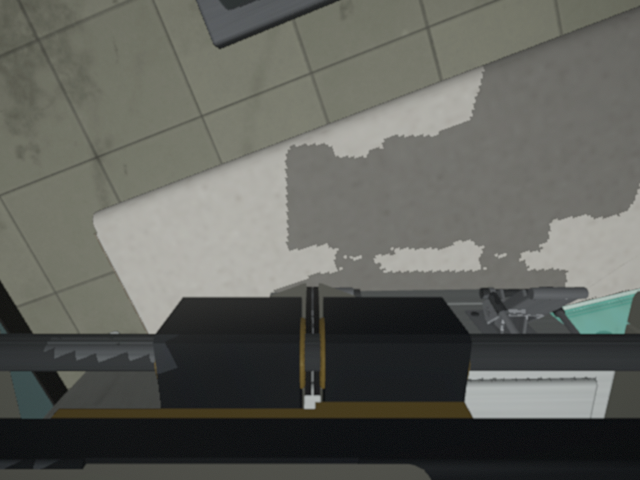

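The wrist view shows the fingers over the right lever, which they hide. The left lever is visible at about (515,310), still raised, and the lid is flat.

Emit:
arm_command([
  [[-0.07,0.015,-0.17,0,-1],[-0.14,0.04,-0.26,0,-1],[-0.21,0.065,-0.35,0,-1],[-0.24,0.08,-0.46,0,-1],[-0.24,0.08,-0.46,0,-1]],
])

```text
t: 5.75
position: [0.4702, -0.0276, 0.0924]
eef_rot: [[-0.94, 0.342, -0.001], [0.342, 0.94, -0.0], [0.001, -0.001, -1.0]]
wrist_force: [-0.3, 0.0, 0.3]
grip_width: 0.0005
grip_force: 0.0
```

```bash
python3 st.py 2
```

```text
scene lid slope x,y,z0 3809 [0.006  0.0054 0.109 ]
 lid outline [[-0.072, -0.097, 0.101], [0.081, 0.095, 0.115]]
 lever 1 0 
 lever -1 34 [-0.108 -0.06   0.081]
top lid slope x,y,z0 3826 [0.0085 0.0032 0.1091]
 lid outline [[-0.102, -0.091, 0.101], [0.082, 0.1, 0.117]]
 lever 1 150 [-0.113  0.058  0.116]
 lever -1 20 [-0.099 -0.038  0.074]
```

```bash
python3 -c "
import cv2
p=cv2.imread('pics/scene2.png')[260:380,290:430]; cv2.imwrite('pics/s2c.png',cv2.resize(p,None,fx=4.5,fy=4.5,interpolation=2))"
```

```text
(no output)
```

View pics/s2c.png

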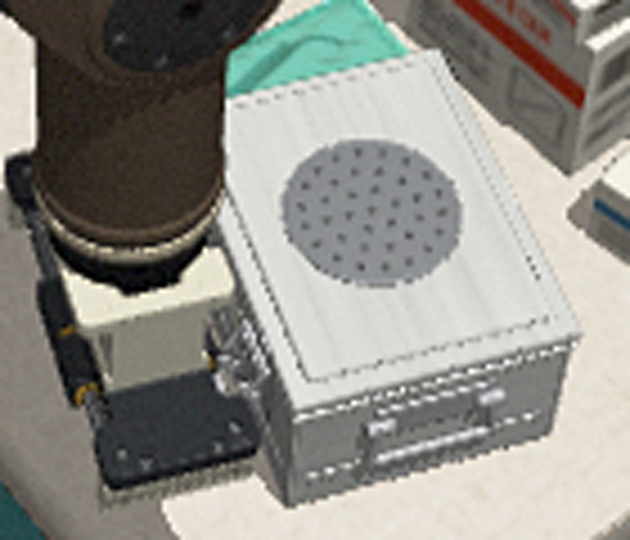

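Run:
```python
from h import *
y=np.radians(-20); u=np.array([np.cos(y),np.sin(y)]); v=np.array([-u[1],u[0]]); o=np.array([.629,-.020])
for n in ("scene1","scene2"):
    X=np.load(n+".npz")["X"].reshape(-1,3); C=np.c_[(X[:,:2]-o)@u,(X[:,:2]-o)@v,X[:,2]]
    for y0 in (-.085,-.07,-.055):
        q=C[(C[:,1]>y0)&(C[:,1]<y0+.015)&(C[:,0]<-.08)&(C[:,0]>-.16)&(C[:,2]>.04)&(C[:,2]<.14)]
        print(n,y0,len(q),(q[np.argsort(q[:,0])][::max(1,len(q)//14)]*1e3).round().astype(int)[:,[0,2]].tolist())
```

```text
scene1 -0.085 34 [[-115, 115], [-106, 108], [-100, 81], [-98, 82], [-98, 76], [-97, 83], [-96, 90], [-95, 77], [-94, 89], [-94, 79], [-93, 80], [-92, 90], [-90, 105], [-90, 100], [-88, 115], [-87, 106], [-83, 76]]
scene1 -0.07 108 [[-116, 113], [-113, 114], [-111, 112], [-107, 105], [-105, 101], [-103, 104], [-100, 100], [-98, 99], [-97, 84], [-94, 95], [-91, 89], [-89, 103], [-87, 114], [-86, 114], [-84, 60], [-81, 72]]
scene1 -0.055 70 [[-116, 111], [-114, 115], [-110, 113], [-105, 103], [-100, 101], [-96, 93], [-94, 92], [-92, 99], [-91, 89], [-89, 85], [-88, 113], [-86, 83], [-85, 116], [-83, 77]]
scene2 -0.085 7 [[-85, 91], [-84, 86], [-84, 92], [-82, 96], [-82, 88], [-82, 91], [-81, 72]]
scene2 -0.07 18 [[-157, 89], [-97, 80], [-96, 83], [-95, 76], [-94, 79], [-93, 77], [-87, 79], [-86, 75], [-85, 81], [-85, 72], [-83, 74], [-83, 79], [-83, 73], [-82, 75], [-82, 69], [-81, 73], [-80, 75], [-80, 102]]
scene2 -0.055 41 [[-97, 78], [-94, 77], [-91, 74], [-91, 75], [-89, 82], [-89, 70], [-88, 82], [-87, 74], [-86, 71], [-86, 78], [-86, 62], [-85, 69], [-85, 78], [-85, 92], [-84, 74], [-83, 90], [-82, 91], [-82, 71], [-82, 93], [-81, 75], [-80, 103]]
```

Emit:
arm_command([
  [[0,0,-0.08,0,-1],[0,0,-0.15,0,-1],[0.03,-0.01,-0.22,0,-1],[0.055,-0.02,-0.28,0,-1],[0.055,-0.02,-0.28,0,-1]],
])

```text
t: 6.48
position: [0.474, -0.029, 0.0576]
eef_rot: [[-0.94, 0.341, -0.007], [0.341, 0.94, 0.001], [0.007, -0.001, -1.0]]
wrist_force: [-8.6, 5.0, -2.6]
grip_width: 0.0008
grip_force: 4.8
```

Emit:
arm_command([
  [[0.03,-0.01,-0.03,0,-1],[0.06,-0.02,-0.06,0,-1],[0.09,-0.03,-0.06,0,-1],[0.09,-0.03,-0.06,0,-1]],
])

```text
t: 6.98
position: [0.4836, -0.0338, 0.0502]
eef_rot: [[-0.939, 0.342, -0.009], [0.342, 0.94, 0.0], [0.009, -0.003, -1.0]]
wrist_force: [-10.1, 0.6, -5.6]
grip_width: 0.0004
grip_force: 4.8
```

Emit:
arm_command([
  [[0.02,-0.008,0.01,0,-1],[0.04,-0.015,0.03,0,-1],[0.06,-0.02,0.04,0,-1],[0.06,-0.02,0.04,0,-1]],
])

```text
t: 7.48
position: [0.4906, -0.0364, 0.0551]
eef_rot: [[-0.939, 0.343, -0.009], [0.343, 0.939, 0.0], [0.009, -0.003, -1.0]]
wrist_force: [-11.5, 0.0, -4.1]
grip_width: 0.0001
grip_force: 5.3
```

```bash
python3 st.py 3
```

```text
scene lid slope x,y,z0 3271 [0.0124 0.0103 0.1089]
 lid outline [[-0.055, -0.094, 0.101], [0.097, 0.099, 0.115]]
 lever 1 0 
 lever -1 112 [-0.159 -0.055  0.125]
top lid slope x,y,z0 3341 [0.0153 0.009  0.109 ]
 lid outline [[-0.092, -0.086, 0.101], [0.098, 0.104, 0.117]]
 lever 1 74 [-0.11   0.053  0.118]
 lever -1 60 [-0.159 -0.041  0.125]
```

The lid outline has moved about 16 mm back, so my inward push was sliding the container. I'll back off and look.

Emit:
arm_command([
  [[-0.1,0.035,0,0,-1],[-0.3,0.1,0,0,-1],[-0.6,0.2,0.2,0,-1],[-0.8,0.25,0.6,0,-1],[-0.8,0.25,1,0,-1]],
])

```text
t: 8.2
position: [0.3979, -0.0058, 0.1781]
eef_rot: [[-0.94, 0.342, -0.0], [0.342, 0.94, 0.0], [0.0, 0.0, -1.0]]
wrist_force: [2.2, -0.4, 0.3]
grip_width: 0.0006
grip_force: 0.0
```

```bash
python3 st.py 4
python3 - <<'E'
from h import *
a=cv2.imread('pics/scene4.png')[260:380,290:430]; b=cv2.imread('pics/top4.png')[175:285,300:430]
a=cv2.resize(a,(400,343),interpolation=2); b=cv2.resize(b,(400,343),interpolation=2); cv2.imwrite('pics/s4.png',np.hstack([a,b]))
E
```

```text
scene lid slope x,y,z0 3652 [0.017  0.0067 0.1088]
 lid outline [[-0.091, -0.094, 0.101], [0.097, 0.099, 0.116]]
 lever 1 80 [-0.103  0.051  0.115]
 lever -1 151 [-0.116 -0.058  0.082]
top lid slope x,y,z0 3555 [0.019  0.0079 0.109 ]
 lid outline [[-0.09, -0.088, 0.101], [0.098, 0.104, 0.117]]
 lever 1 70 [-0.101  0.057  0.114]
 lever -1 124 [-0.115 -0.053  0.082]
```

View pics/s4.png

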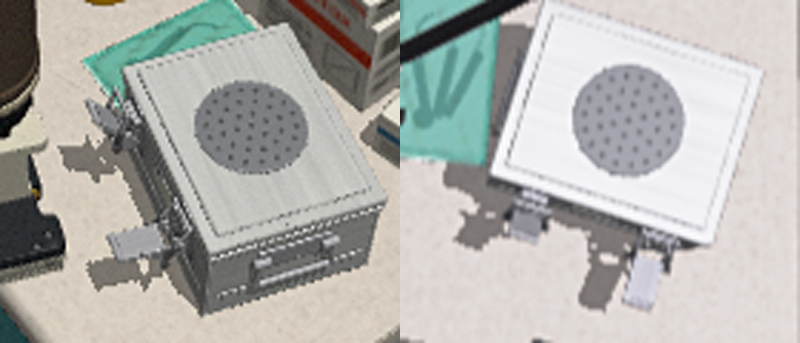

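The right lever has sprung back to nearly level, at (135,240) on the left and (643,280) on the right. The finger went past its end and pushed it radially. I'll measure the container's new pose again.

```bash
cat > pose.py <<'E'
from h import *
import sys
for k in sys.argv[1:]:
  for n in("scene","top"):
    X=np.load(f"{n}{k}.npz")["X"].reshape(-1,3)
    s=X[(X[:,2]>.106)&(X[:,2]<.113)&(X[:,0]>.5)&(X[:,0]<.76)&(X[:,1]>-.16)&(X[:,1]<.13)]
    im=np.zeros((400,400),np.uint8); ij=((s[:,:2]-[.45,-.2])*1000).astype(int); ij=ij[(ij>=0).all(1)&(ij<400).all(1)]; im[ij[:,0],ij[:,1]]=255
    im=cv2.morphologyEx(cv2.morphologyEx(im,cv2.MORPH_CLOSE,np.ones((9,9))),cv2.MORPH_OPEN,np.ones((41,41)))
    c=max(cv2.findContours(im,0,2)[0],key=cv2.contourArea); r=cv2.minAreaRect(c)
    print(k,n,"x,y centre",round(.45+r[0][1]/1e3,4),round(-.2+r[0][0]/1e3,4),np.round(r[1],1),round(r[2],2))
E
python3 pose.py 1 4
python3 - <<'E'
from h import *
y=np.radians(-20); u=np.array([np.cos(y),np.sin(y)]); v=np.array([-u[1],u[0]]); o=np.array([.629,-.020])+.0155*u+.0035*v
print(o)
for n in("scene4","top4"):
    X=np.load(n+".npz")["X"].reshape(-1,3); C=np.c_[(X[:,:2]-o)@u,(X[:,:2]-o)@v,X[:,2]]
    for k in(1,-1):
        q=C[(C[:,0]<-.085)&(C[:,0]>-.16)&(abs(C[:,1]-k*.055)<.03)&(C[:,2]>.05)&(C[:,2]<.14)]
        t=q[q[:,0]<q[:,0].min()+.006]; print(n,k,t.mean(0).round(4),t.min(0).round(4),t.max(0).round(4))
        q=q[q[:,0]<-.105]; print("  fit th",np.degrees(np.arctan(np.polyfit(-q[:,0],q[:,2],1)[0])))
E
```

```text
1 scene x,y centre 0.6301 -0.0215 [192.8 155.3] 17.78
1 top x,y centre 0.6364 -0.018 [193.6 154.9] 17.49
4 scene x,y centre 0.6468 -0.0253 [193.6 155.2] 15.52
4 top x,y centre 0.6506 -0.0194 [193.4 154. ] 16.7
[ 0.64476231 -0.02201239]
scene4 1 [-0.1173  0.0472  0.1144] [-0.1199  0.0338  0.1108] [-0.1142  0.0596  0.119 ]
  fit th 51.4291338472494
scene4 -1 [-0.1316 -0.0628  0.0823] [-0.1347 -0.075   0.0788] [-0.1289 -0.0504  0.0878]
  fit th 8.575609299296945
top4 1 [-0.1155  0.0529  0.1146] [-0.1178  0.0405  0.1099] [-0.1128  0.0654  0.1185]
  fit th 44.80618236583816
top4 -1 [-0.1299 -0.0565  0.0817] [-0.1332 -0.0703  0.0767] [-0.1274 -0.0461  0.0886]
  fit th 6.213449100320462
```

Emit:
arm_command([
  [[0.4,-0.13,0,0.014,-1],[0.86,-0.27,-0.1,0.014,-1],[0.86,-0.27,-0.3,0.014,-1],[0.86,-0.27,-0.45,0.014,-1],[0.86,-0.27,-0.45,0.014,-1]],
])

```text
t: 8.93
position: [0.5021, -0.0387, 0.1218]
eef_rot: [[-0.954, 0.301, -0.002], [0.301, 0.954, -0.001], [0.001, -0.001, -1.0]]
wrist_force: [0.3, 0.2, 0.7]
grip_width: 0.0006
grip_force: 0.0
```

Emit:
arm_command([
  [[-0.05,0.015,-0.26,0,-1],[-0.05,0.015,-0.33,0,-1],[-0.05,0.015,-0.39,0,-1],[-0.035,0.01,-0.45,0,-1],[-0.02,0.005,-0.5,0,-1]],
])

```text
t: 9.55
position: [0.5009, -0.038, 0.0633]
eef_rot: [[-0.954, 0.301, 0.001], [0.301, 0.954, 0.0], [-0.001, 0.0, -1.0]]
wrist_force: [-0.2, 0.5, 3.6]
grip_width: 0.0005
grip_force: 1.2
```

Emit:
arm_command([
  [[0.02,-0.006,-0.03,0,-1],[0.04,-0.012,-0.06,0,-1],[0.06,-0.02,-0.09,0,-1],[0.075,-0.025,-0.11,0,-1]],
])

```text
t: 10.05
position: [0.5092, -0.0411, 0.0496]
eef_rot: [[-0.954, 0.301, -0.0], [0.301, 0.954, -0.0], [0.0, -0.0, -1.0]]
wrist_force: [-0.5, -0.2, 0.0]
grip_width: 0.0006
grip_force: 0.0
```

```bash
python3 st.py 5; python3 pose.py 5
```

```text
scene lid slope x,y,z0 2851 [-0.0034  0.0132  0.1095]
 lid outline [[-0.051, -0.095, 0.101], [0.098, 0.097, 0.115]]
 lever 1 1 
 lever -1 147 [-0.142 -0.048  0.117]
top lid slope x,y,z0 3183 [0.016  0.0073 0.1091]
 lid outline [[-0.094, -0.086, 0.101], [0.098, 0.104, 0.118]]
 lever 1 87 [-0.126  0.035  0.134]
 lever -1 38 [-0.141 -0.04   0.117]
5 scene x,y centre 0.6504 -0.0282 [189.9 140.9] 15.26
5 top x,y centre 0.6538 -0.0192 [192.9 155.1] 12.17
```

Emit:
arm_command([
  [[-0.2,0.06,0,0,-1],[-0.4,0.12,0.1,0,-1],[-0.6,0.2,0.5,0,-1],[-0.7,0.3,0.9,0,-1],[-0.7,0.3,0.9,0,-1]],
])

```text
t: 10.78
position: [0.4263, -0.0039, 0.1607]
eef_rot: [[-0.954, 0.299, 0.005], [0.299, 0.954, 0.003], [-0.004, 0.004, -1.0]]
wrist_force: [0.9, 0.2, -0.6]
grip_width: 0.0005
grip_force: 0.0
```

```bash
python3 st.py 6; python3 pose.py 6
python3 - <<'E'
from h import *
a=cv2.imread('pics/scene6.png')[260:380,290:430]; b=cv2.imread('pics/top6.png')[175:285,300:430]
a=cv2.resize(a,(400,343),interpolation=2); b=cv2.resize(b,(400,343),interpolation=2); cv2.imwrite('pics/s6.png',np.hstack([a,b]))
E
```

```text
scene lid slope x,y,z0 3659 [0.0164 0.0082 0.1088]
 lid outline [[-0.092, -0.095, 0.101], [0.097, 0.099, 0.115]]
 lever 1 83 [-0.103  0.053  0.114]
 lever -1 0 
top lid slope x,y,z0 3547 [0.019  0.0107 0.109 ]
 lid outline [[-0.09, -0.087, 0.101], [0.098, 0.104, 0.117]]
 lever 1 72 [-0.102  0.057  0.115]
 lever -1 0 
6 scene x,y centre 0.6473 -0.0254 [193.3 151.9] 13.2
6 top x,y centre 0.6491 -0.0185 [192.9 156.1] 16.19
```

View pics/s6.png

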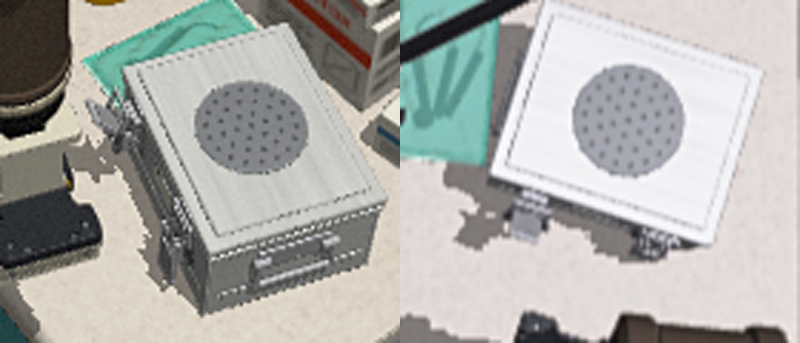

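The right lever now hangs flat against the front, at (170,240) on the left and (655,240) on the right, and the container hasn't moved further. The left lever is still raised, at (95,115).

Emit:
arm_command([
  [[0.2,0.3,0.03,0,-1],[0.5,0.6,0.03,0,-1],[0.8,0.6,0.03,0,-1],[1.0,0.6,0,0,-1],[1.0,0.6,-0.05,0,-1]],
])

```text
t: 11.5
position: [0.5461, 0.0662, 0.15]
eef_rot: [[-0.953, 0.302, -0.001], [0.302, 0.953, -0.002], [0.001, -0.002, -1.0]]
wrist_force: [0.3, -0.8, 0.7]
grip_width: 0.0004
grip_force: 0.0
```

Emit:
arm_command([
  [[0.02,0.03,-0.19,0,-1],[-0.025,0.045,-0.28,0,-1],[-0.08,0.06,-0.375,0,-1],[-0.11,0.07,-0.48,0,-1],[-0.115,0.072,-0.5,0,-1]],
])

```text
t: 12.12
position: [0.5308, 0.0753, 0.0911]
eef_rot: [[-0.954, 0.301, -0.001], [0.301, 0.954, -0.001], [0.001, -0.001, -1.0]]
wrist_force: [-1.0, -0.8, 2.8]
grip_width: 0.0003
grip_force: 1.4
```

Emit:
arm_command([
  [[0.005,0,-0.12,0,-1],[0.02,-0.005,-0.18,0,-1],[0.037,-0.01,-0.235,0,-1],[0.07,-0.022,-0.285,0,-1],[0.095,-0.03,-0.32,0,-1]],
])

```text
t: 12.75
position: [0.5429, 0.072, 0.053]
eef_rot: [[-0.954, 0.301, -0.0], [0.301, 0.954, -0.0], [0.0, -0.0, -1.0]]
wrist_force: [-0.2, 0.8, -0.3]
grip_width: 0.0007
grip_force: 0.0
```

Emit:
arm_command([
  [[0.01,-0.003,-0.01,0,-1],[0.02,-0.006,-0.02,0,-1]],
])

```text
t: 13.0
position: [0.5453, 0.0713, 0.0511]
eef_rot: [[-0.954, 0.301, -0.0], [0.301, 0.954, 0.0], [0.0, -0.0, -1.0]]
wrist_force: [0.5, -0.3, 0.1]
grip_width: 0.0006
grip_force: 0.0
```

No force is left on the finger, so the lever has probably snapped. I'll back off and check.

Emit:
arm_command([
  [[-0.2,0.06,0,0,-1],[-0.4,0.1,0.1,0,-1],[-0.7,0.1,0.5,0,-1],[-1,0.1,0.9,0,-1],[-1,0.1,0.9,0,-1]],
])

```text
t: 13.62
position: [0.4246, 0.084, 0.162]
eef_rot: [[-0.954, 0.3, 0.004], [0.3, 0.954, 0.004], [-0.002, 0.005, -1.0]]
wrist_force: [0.0, 0.3, -0.0]
grip_width: 0.0003
grip_force: 0.0
```

```bash
python3 st.py 7; python3 pose.py 7
python3 - <<'E'
from h import *
a=cv2.imread('pics/scene7.png')[260:380,290:430]; b=cv2.imread('pics/top7.png')[175:285,300:430]
a=cv2.resize(a,(400,343),interpolation=2); b=cv2.resize(b,(400,343),interpolation=2); cv2.imwrite('pics/s7.png',np.hstack([a,b]))
E
```

```text
scene lid slope x,y,z0 3653 [0.0213 0.0067 0.1087]
 lid outline [[-0.06, -0.094, 0.101], [0.096, 0.099, 0.115]]
 lever 1 0 
 lever -1 0 
top lid slope x,y,z0 3519 [0.0197 0.0085 0.1088]
 lid outline [[-0.058, -0.088, 0.101], [0.098, 0.104, 0.117]]
 lever 1 0 
 lever -1 0 
7 scene x,y centre 0.6482 -0.0256 [192.4 152. ] 14.38
7 top x,y centre 0.651 -0.0199 [194.7 152.4] 18.02
```

View pics/s7.png

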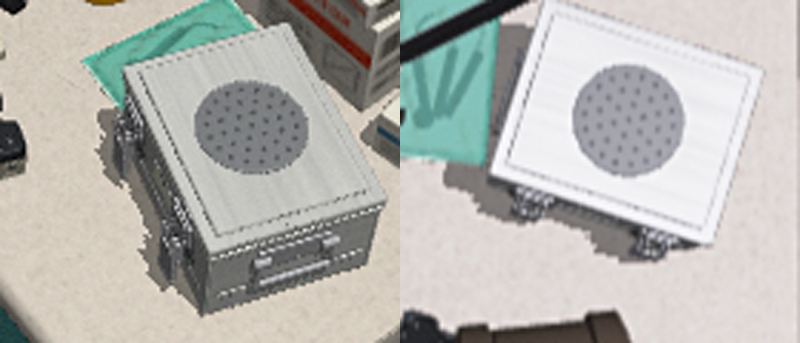

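Both levers hang flat, at (122,150) and (172,240), with their loops over the keepers. The lid is shut and the arm is clear.

```bash
python3 -c "
from bench import job_done; print(job_done())"
```

```text
the job is handed in; nothing more can be done
None
```

I've handed the job in: the last pictures show the lid shut, both levers snapped flat and the arm clear, but a misplaced first push on the right latch slid the container about 16 mm back (the limit is 30 mm), and the hand-in gave no verdict.

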